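# Unpack the handheld radio from the hard case

### The job

Open the lid of the hard equipment case by the lip along its front and swing it right over past its balance point, so that it stays open on its own. Then lift the handheld radio out of the foam and set it down gently inside the empty shallow tray, lying on its narrow side just as it lay in the case. Leave the bottle, the tub and the roll of tape where they are.

Things in the scene. Friction and masses are not known exactly. Their poses are not given: they have to be found in the camera images.
- case: Black hard case, fixed to the table: 170 mm front to back (x), 260 mm wide (y), open rim 100 mm high, walls 8 mm. Filled with grey foam, its top 60 mm above the table; a centred slot in it, 44 mm (x) x 180 mm (y), 20 mm deep, holds the radio. Origin: centre of the underside; the front, with the lid's lip, faces -x, towards the robot; z up.
- lid (a joint): Lid angle in rad: 0 shut, growing as the front edge swings up and away from the robot, stop at 1.92. A flat slab 170 x 260 x 22 mm, 0.3 to 0.6 kg, hinged along the case's y at the far rim, underside level with rim and hinge axis. No catch, free hinge: let go below about 1.45 rad it falls shut, beyond that it falls open to the stop and stays.
- lid_lip (a point): Middle of the front edge of the lid's finger lip, on its underside; moves with the lid. The lip is 180 mm wide, 8 mm thick and juts out 30 mm in front of the case body, underside level with the lid's, free space below it. This point is 200 mm from the hinge axis and, shut, 100 mm above the table.
- case_hinge (a point): Middle of the hinge axis, 85 mm behind the case's centre, 100 mm above the table; fixed to the case.
- radio: Dark grey handheld radio, 0.2 to 0.4 kg, lying on its narrow side in the foam slot along the case's y. Body 36 mm thick (x), 90 mm long (y), 56 mm tall (z), 36 mm of it above the foam; a 12 mm thick stub antenna juts out 35 mm at its +y end. Origin: centre of the body's underside as it lies, 40 mm above the table at the start; z up.
- tray: Empty shallow grey tray fixed on the table to the left or the right of the case, 120 mm (x) x 170 mm (y), rim 18 mm high, walls and floor 4 mm thick. Origin: centre of its underside; z up.
- tub: Bystander: closed clear-grey tub with a blue lid, 126 x 156 x 70 mm, on the side of the case where the tray is not. Origin: centre of its underside.
- bottle: Bystander: green glass bottle, 60 mm diameter, 200 mm tall, beyond the left side of the case. Origin: centre of its underside.
- tape: Bystander: roll of black tape lying flat, 96 mm diameter, 25 mm high, beyond the right side of the case. Origin: centre of its underside.

How it is judged:
On the way, in this order (a step that is already met when the one before it is completed fails the run):
1. the lid is past its balance point and open (more than 1.6 rad) (value of joint lid above 1.6 rad), for 0.3 s.
2. the radio is lifted clear of the case's rim (height (world z) of radio above 0.105 m), for 0.1 s.
At the end, for the whole second after the job is handed in: The lid stands open by itself (more than 1.6 rad); the radio rests on the floor of the tray (underside less than 12 mm above the table, its centre within 45 mm of the tray's centre along each side), on its narrow side within 7 degrees, and at rest (value of joint lid above 1.6 rad and x of radio in the frame of tray between -0.045 and 0.045 m and y of radio in the frame of tray between -0.045 and 0.045 m and z of radio in the frame of tray below 0.012 m and angle between radio's own z axis and vertical below 0.12 rad and linear speed of radio below 0.03 m/s); the robot touches nothing.
It fails at once if the bottle, the tub or the tape is shoved more than 30 mm or the bottle tipped over (distance of any of bottle, tub, tape from where it was at the start of the episode above 0.03 m or angle between bottle's own z axis and vertical above 0.5 rad).
It fails at once if the radio is dropped or banged down (faster than 0.6 m/s less than 60 mm above the table) (height (world z) of radio below 0.06 m and linear speed of radio above 0.6 m/s).
It also fails if it takes over 72 s, if anything falls off the work surface, if the arm or the gripper's body presses on something with over 40 N, if the wrist force passes 120 N, or if a joint passes its speed limit or range.

### The arm

A 6-joint arm with a two-finger parallel gripper is mounted at the origin on the work surface. World frame = base frame: x ahead of the robot, y to its left, z up, the work surface at z = 0. Lengths are in m, angles in rad, forces in N, time in s.
With the tool pointing down it reaches from about 0.4 to 0.825 m from the base axis. Payload 7 kg.
Tool frame: the origin (TCP) lies on the centre line of the jaws, within the pads' length; the fingertips stand tip_reach ahead of it and the grasp point (between the pads) is the TCP (tip_reach is the distance from the TCP to the fingertips, in m); z points along the fingers, y is the line along which they close (so a half turn about z gives the same grasp; the last joint's range is limited). The gripper opens to 88 mm and grips with 3 to 60 N. Pads are 19 mm wide; open, the fingers measure 130 mm over their backs; the gripper's body (78 mm by 193 mm) begins 47 mm behind the grasp point.
Start: joints at [-0.942, 0.359, 0.012, 0, -1.224, -0.288], TCP at [0.226, -0.636, 0.246] pointing down, gripper open.
Joint ranges: [-3.07, 3.07], [-1.43, 2.12], [-1.02, 1.25], [-3.03, 1.67], [-3.05, -0], [-3.03, 3.03]. Speed limits (rad/s): [2.39, 2.39, 3.01, 3.14, 3.14, 3.14].

### API

Orientations are given as [roll, pitch, yaw] about the fixed x, y, z axes, in that order (R = Rz(yaw) Ry(pitch) Rx(roll)).
In Python, from station import get_state, grab_frame, calibration, job_done, find_in, mark_of, tip_reach gives the robot as it stands.
- The arm moves only by the shell command python3 -m handwheel 'ROWS' [OPENING] [FORCE]. ROWS is JSON, a list of rows, each an object with "delta_pos": the shift along the world's x, y, z in units of 30 mm (1.0 is 30 mm), a list of three; "dr": the turn, a rotation vector about the world's x, y, z in degrees, a list of three. In form: [{"delta_pos": [tx, ty, tz], "dr": [rx, ry, rz]}, ...]. A call has 1 to 10 rows; each row shifts and turns the commanded pose from where the row before left it; what a row does not reach is not made up. A row lasts 1/10 s, in which the tool goes at most 50 mm and 8.59 degrees, less where a joint would pass 70% of its speed; a pose out of reach is approached as far as the arm can. A call is refused whole if a number of a shift passes 1 or a number of a turn 8.59, either way. A call with a gripper value outside its range is refused whole. OPENING is the closure, from -1 (fully open) to 1 (shut), set as the call begins (- or left out, the last holds). The fingers move at their own pace and stop on an object; FORCE is the grip in N (left out, the last holds). Time passes only in rows, so rows that do not move let the fingers close. It gives the time, the measured TCP pose, the force, the opening and the grip force at its end, in the units of the state.
- get_state(): the state, without advancing time (a new reading comes with each control period).
- grab_frame(name): name is "scene" or "side" or "wrist"; returns the picture (420x560x3 uint8, red, green, blue); there is no depth.
- calibration(name): a dict with "fx", "fy", "cx", "cy" (pixels), "extrinsics" (4x4, takes a point from world to camera coordinates). Camera axes: x right, y down, z forward; pixel columns grow to the right and rows downward; lengths in m; the calibration is good to about 2 mm. A picture is of the moment at which its call begins: read the wrist's pose just before it. calibration takes no time and is no camera call; for the wrist camera it gives the pose at the moment of the call.
- job_done(): hands the job in; it is judged then, once.
Trained networks look in the newest picture that a camera, given by its name, has taken for a name from the list of things; names that differ only in an ending like _2 or _b are one class to them, and where a whole thing is asked for, a point or a joint stands for the part that bears it (a point fixed in the world has none). Each returns a list of dicts, best first, with "conf" (0 to 1); they miss things now and then, are a little off and sometimes report something else, mostly with a low value. They report only what shows in the picture. A call takes as long as a camera call.
- find_in(camera, query): "location" ([column, row] in pixels, amid what is visible of it).
- mark_of(camera, query): "location" ([column, row] in pixels: a listed point, or the origin of a listed thing).
The state is a dict: "t": time; "q": joint angles; "qd": joint speeds; "joint_efforts": joint torques, N m; "eef_pos": TCP position; "ee_rot": TCP orientation; "force": force on the tool from outside, world axes, zero at the start; "moment": the same for the moment, N m; "width": finger opening in m; "gripper_force": force on a finger pad.
Only numpy, scipy, OpenCV 4.12 (cv2) and the standard library are available. Lean on these libraries where they do the work, as an engineer would, in place of code of your own. Each camera call takes 0.05 s, during which the arm holds its last target. There are 200 camera calls.

## Working session

There is one attempt and no reset: what is moved stays moved. The work goes in short steps, Python scripts to look and compute and a shell command to move; the robot and the scene stay as the last step left them, time stands still between calls to the robot, and variables do not carry over. Pictures are saved under pics/ and viewed, at most 10 in all, crops included, and the job is handed in when it is done.

```bash
mkdir -p pics; ls
cat > h.py <<'E'
import numpy as np, cv2
from station import *
def ray(cam,px):
    c=calibration(cam);T=np.array(c["extrinsics"]);R=T[:3,:3];o=-R.T@T[:3,3]
    d=R.T@np.array([(px[0]-c["cx"])/c["fx"],(px[1]-c["cy"])/c["fy"],1.]);return o,d/np.linalg.norm(d)
def atz(cam,px,z):
    o,d=ray(cam,px);return (o+d*(z-o[2])/d[2]).round(4)
def proj(cam,p):
    c=calibration(cam);T=np.array(c["extrinsics"]);v=T[:3,:3]@np.array(p)+T[:3,3]
    return (c["fx"]*v[0]/v[2]+c["cx"],c["fy"]*v[1]/v[2]+c["cy"])
E
python3 - <<'E'
from h import *
print(get_state(),tip_reach)
Z=dict(lid_lip=.1,case_hinge=.1,case=0,tray=0,tub=0,bottle=0,tape=0)
ims=[]
for cam in("scene","side"):
    im=grab_frame(cam);cv2.imwrite(f"pics/{cam}0.png",im[:,:,::-1])
    print(cam,ray(cam,(280,210)))
    for k,z in Z.items():
        for r in mark_of(cam,k)[:2]: print(k,np.round(r["location"]),round(r["conf"],2),atz(cam,r["location"],z))
E
```

```text
pics
{'t': 0.0, 'q': array([-9.41901081e-01,  3.59385148e-01,  1.10248398e-02, -3.49580726e-04,
       -1.22411210e+00, -2.88093596e-01]), 'qd': array([ 0.00154478, -0.00024143, -0.00094191,  0.00013628, -0.00105982,
       -0.00091066]), 'joint_efforts': array([-3.66342128e-04, -5.82713699e+01,  2.93048483e+01,  6.99690118e+00,
        6.88182103e-03, -1.54354439e-04]), 'eef_pos': array([ 0.22541965, -0.63573775,  0.24460909]), 'ee_rot': array([ 3.13989227e+00, -1.61182331e-04, -2.80090992e+00]), 'force': array([-0.03823558,  0.25451652,  0.63682722]), 'moment': array([-0.04205492, -0.01708193, -0.00882738]), 'gripper_force': 0.0, 'width': 0.08788162985797081} 0.019
scene (array([1.11148937, 0.79936765, 0.94270981]), array([-0.41192134, -0.61805867, -0.66957023]))
lid_lip [337. 199.] 0.86 [0.4602 0.0672 0.1   ]
case_hinge [254. 226.] 0.72 [0.6704 0.032  0.1   ]
case [290. 242.] 0.86 [0.5771 0.0394 0.    ]
tray [238. 162.] 0.87 [ 0.5142 -0.3128  0.    ]
tub [420. 300.] 0.73 [0.4478 0.3514 0.    ]
tape [174. 188.] 0.69 [ 0.7161 -0.3146  0.    ]
side (array([0.33555025, 0.92462653, 0.85057399]), array([ 0.21090402, -0.74748933, -0.62990411]))
lid_lip [327. 232.] 0.92 [0.4604 0.0783 0.1   ]
case_hinge [252. 204.] 0.97 [0.6577 0.0329 0.1   ]
case_hinge [336. 170.] 0.64 [ 0.4908 -0.1742  0.1   ]
case [281. 243.] 0.65 [ 0.5806  0.0411 -0.    ]
tray [340. 170.] 0.57 [ 0.503 -0.325  0.   ]
tub [302. 362.] 0.66 [0.4431 0.3596 0.    ]
bottle [184. 311.] 0.96 [0.7191 0.3134 0.    ]
tape [271. 162.] 0.66 [ 0.714  -0.2996  0.    ]
```

View pics/scene0.png

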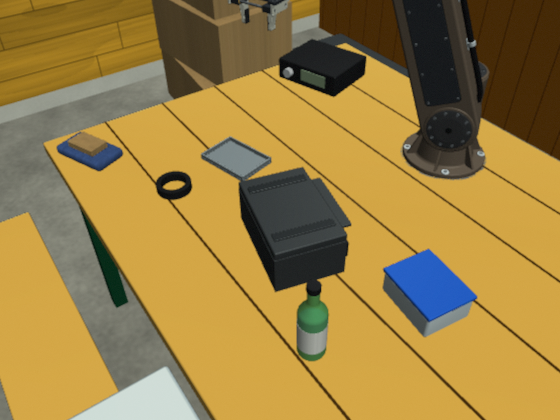

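View pics/side0.png

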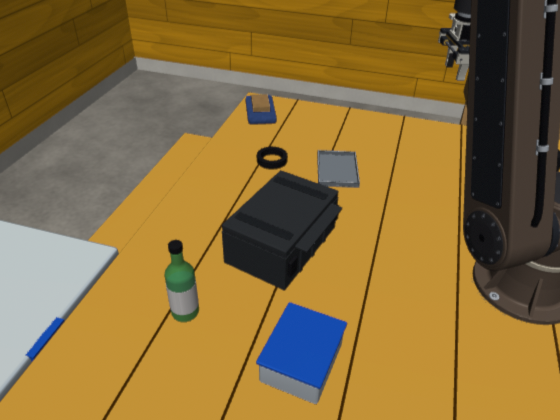

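The tray is on the right, the tub on the left, and the case is turned about -11°. I'll check the yaw and tray angle from corners, then move.

Run:
```python
from h import *
from scipy.spatial.transform import Rotation as R
for n,p in dict(hingeR=(240,186),frontR=(303,171),frontL=(345,236),hingeL=(273,256)).items(): print(n,atz("scene",p,.122))
for n,p in dict(lipL=(349,222),lipR=(320,181)).items(): print(n,atz("scene",p,.104))
print("tray",[atz("scene",p,.018) for p in((201,157),(235,138),(271,158),(242,179))])
print("tray",[atz("side",p,.018) for p in((317,153),(355,152),(359,185),(320,184))])
# orientation target: pitch 45 forward-down along case x, yaw -.19 ; start
R0=R.from_euler('xyz',get_state()["ee_rot"])
for y in(-0.19,-.19+np.pi):
  print((R.from_euler('xyz',[np.pi,0,y])*R0.inv()).as_rotvec(degrees=True))
```

```text
hingeR [ 0.6363 -0.0843  0.122 ]
frontR [ 0.4789 -0.044   0.122 ]
frontL [0.5396 0.1916 0.122 ]
hingeL [0.699 0.151 0.122]
lipL [0.4911 0.1488 0.104 ]
lipR [ 0.4546 -0.0059  0.104 ]
tray [array([ 0.5995, -0.3741,  0.018 ]), array([ 0.4702, -0.3998,  0.018 ]), array([ 0.4378, -0.2529,  0.018 ]), array([ 0.5559, -0.219 ,  0.018 ])]
tray [array([ 0.5853, -0.37  ,  0.018 ]), array([ 0.4728, -0.4136,  0.018 ]), array([ 0.4314, -0.2423,  0.018 ]), array([ 0.5391, -0.2121,  0.018 ])]
[-1.35787767e-03  6.22933736e-03  1.49590332e+02]
[ 4.65934836e-03  1.01564977e-03 -3.04096680e+01]
```

```bash
python3 -m handwheel '[{"delta_pos":[0.3,1,0],"dr":[0,0,-5]},{"delta_pos":[0.3,1,0],"dr":[0,0,-5]},{"delta_pos":[0.3,1,0],"dr":[0,0,-5]},{"delta_pos":[0.3,1,0],"dr":[0,0,-5]},{"delta_pos":[0.3,1,0],"dr":[0,0,-5]},{"delta_pos":[0.3,1,0],"dr":[0,0,-5]},{"delta_pos":[0.3,1,0],"dr":[0,0,0]},{"delta_pos":[0.3,1,0],"dr":[0,0,0]},{"delta_pos":[0.3,1,0],"dr":[0,0,0]},{"delta_pos":[0.3,1,0],"dr":[0,0,0]}]' 1 20
```

```text
t: 1.8
eef_pos: [0.3158, -0.335, 0.2458]
ee_rot: [-3.141, 0.001, 2.959]
force: [-0.8, 0.5, -0.4]
width: 0.013
gripper_force: 0.0
```

```bash
python3 -m handwheel '[{"delta_pos":[0.2,1,0],"dr":[0,0,-4]},{"delta_pos":[0.2,1,0],"dr":[0,0,0]},{"delta_pos":[0.2,1,0],"dr":[0,0,0]},{"delta_pos":[0.2,1,0],"dr":[0,0,0]},{"delta_pos":[0.2,1,0],"dr":[0,0,0]},{"delta_pos":[0.2,1,0],"dr":[0,0,0]},{"delta_pos":[0.2,1,0],"dr":[0,0,0]},{"delta_pos":[0.2,1,0],"dr":[0,0,0]},{"delta_pos":[0.2,1,0],"dr":[0,0,0]},{"delta_pos":[0.2,1,0],"dr":[0,0,0]}]' && python3 -m handwheel '[{"delta_pos":[0,1,0],"dr":[-2,-7.75,0]},{"delta_pos":[0,1,0],"dr":[-2,-7.75,0]},{"delta_pos":[0,1,0],"dr":[-2,-7.75,0]},{"delta_pos":[0,1,0],"dr":[-2,-7.75,0]},{"delta_pos":[0,0.5,0],"dr":[-2,-7.75,0]},{"delta_pos":[0,0,0],"dr":[0,0,0]},{"delta_pos":[0,0,0],"dr":[0,0,0]}]'; python3 -c "
from h import *
from scipy.spatial.transform import Rotation as R
s=get_state();print(s['q'],R.from_euler('xyz',s['ee_rot']).as_matrix().round(3))"
```

```text
t: 2.8
eef_pos: [0.3756, -0.0349, 0.246]
ee_rot: [3.141, 0.001, 2.889]
force: [1.4, -0.7, 0.0]
width: 0.0005
gripper_force: 0.0
t: 3.5
eef_pos: [0.4173, 0.0147, 0.2648]
ee_rot: [-3.138, 0.501, 2.94]
force: [-0.7, 0.5, -0.0]
width: 0.0008
gripper_force: 0.0
[ 0.8661283  -0.42261913 -1.01647996  0.61449632 -0.82242024 -3.03003796] [[-0.859  0.202  0.47 ]
 [ 0.176  0.979 -0.099]
 [-0.481 -0.003 -0.877]]
```

```bash
cat > log.py <<'E'
from station import get_state
import json
s=get_state();r=dict(q=list(s['q']),p=list(s['eef_pos']),r=list(s['ee_rot']))
open('log.jl','a').write(json.dumps(r)+'\n');print([round(x,2) for x in r['q']])
E
python3 log.py
python3 -m handwheel '[{"delta_pos":[0.3,0,0.5],"dr":[2,7.75,0]},{"delta_pos":[0.3,0.3,0.5],"dr":[2,7.75,0]},{"delta_pos":[0.3,0.3,0.5],"dr":[2,7.75,0]},{"delta_pos":[0.3,0.3,0],"dr":[1,4,0]},{"delta_pos":[0,0.3,0],"dr":[0,0,8]},{"delta_pos":[0,0.3,0],"dr":[0,0,8]},{"delta_pos":[0,0.3,0],"dr":[0,0,8]},{"delta_pos":[0,0.3,0],"dr":[0,0,8]}]'; python3 log.py
python3 -m handwheel '[{"delta_pos":[0.3,1,0.5],"dr":[0,0,8]},{"delta_pos":[0.3,1,0.5],"dr":[0,0,8]},{"delta_pos":[0,1,0],"dr":[0,0,8]},{"delta_pos":[0,1,0],"dr":[0,0,8]},{"delta_pos":[0,1,0],"dr":[0,0,8]},{"delta_pos":[0,0,0],"dr":[0,0,8]}]'; python3 log.py
python3 -m handwheel '[{"delta_pos":[0,0,-0.5],"dr":[7,0,0]},{"delta_pos":[0,0,-0.5],"dr":[7,0,0]},{"delta_pos":[0,0,0],"dr":[7,0,0]}]'; python3 log.py
```

```text
[np.float64(0.87), np.float64(-0.42), np.float64(-1.02), np.float64(0.61), np.float64(-0.82), np.float64(-3.03)]
t: 4.3
eef_pos: [0.4507, 0.0746, 0.3044]
ee_rot: [3.132, 0.055, -2.789]
force: [0.2, -1.0, -0.6]
width: 0.0008
gripper_force: 0.0
[np.float64(0.6), np.float64(-0.08), np.float64(-0.38), np.float64(0.0), np.float64(-1.22), np.float64(-1.82)]
t: 4.9
eef_pos: [0.4688, 0.227, 0.3339]
ee_rot: [3.129, 0.056, -1.949]
force: [-0.6, -0.3, -0.3]
width: 0.0002
gripper_force: 0.0
[np.float64(0.8), np.float64(0.03), np.float64(-0.19), np.float64(-0.03), np.float64(-1.3), np.float64(-1.17)]
t: 5.2
eef_pos: [0.4678, 0.2251, 0.3031]
ee_rot: [2.98, 0.398, -1.991]
force: [-0.4, -1.3, -0.3]
width: 0.0003
gripper_force: 0.0
[np.float64(0.55), np.float64(-0.0), np.float64(-0.22), np.float64(-0.39), np.float64(-1.15), np.float64(-0.81)]
```

```bash
cat > fk.py <<'E'
import numpy as np, json
from scipy.spatial.transform import Rotation as R
from scipy.optimize import least_squares
D=[json.loads(l) for l in open('log.jl')]
D.append(dict(q=[-9.41901081e-01,3.59385148e-01,1.10248398e-02,-3.5e-4,-1.22411210e+00,-2.88093596e-01],p=[0.22541965,-0.63573775,0.24460909],r=[3.13989227,-1.6e-4,-2.80090992]))
E=lambda a,t:R.from_euler(a,t)
def fk(q,x,s4=1,s6=1):
    o1,e,d,h,a,a2,b,b2,bd,c,o6,o3=x
    A=E('z',q[0]+o1);p=A.apply([e,d,h]);A=A*E('y',q[1]);p=p+A.apply([a2,0,a])
    A=A*E('y',-q[2]+o3);p=p+A.apply([b,bd,b2]);A=A*E('x',s4*q[3])*E('y',-q[4])
    p=p+A.apply([c,0,0]);A=A*E('x',s6*q[5]+o6)
    M=A.as_matrix();Rt=np.stack([M[:,1],M[:,2],M[:,0]],1) # tool z = local x
    return p,R.from_matrix(Rt)
def fit():
    best=None
    for s4 in(1,-1):
     for s6 in(1,-1):
      for o6 in(0,1.57,3.14,-1.57):
       for o1 in (0,-.3):
        x0=np.array([o1,0,0,.3,.4,0,.4,0,0,.2,o6,0])
        f=lambda x:np.concatenate([np.r_[(fk(d['q'],x,s4,s6)[0]-d['p'])*5,(fk(d['q'],x,s4,s6)[1]*E('xyz',d['r']).inv()).as_rotvec()] for d in D]+[.002*(x-x0)])
        r=least_squares(f,x0)
        if best is None or r.cost<best[0]: best=(r.cost,r.x,s4,s6)
    return best
def ik(p,Rt,m,q0):
    c,x,s4,s6=m;lo=np.array([-3.07,-1.43,-1.02,-3.03,-3.05,-3.03])+.03;hi=np.array([3.07,2.12,1.25,1.67,0,3.03])-.03
    def f(q):
        a,b=fk(q,x,s4,s6);return np.r_[(a-p)*5,(b*Rt.inv()).as_rotvec()]
    r=least_squares(f,np.clip(q0,lo+1e-3,hi-1e-3),bounds=(lo,hi));return r.x,np.linalg.norm(r.fun)
if __name__=="__main__":
    b=fit();print(b[0],b[1].round(3),b[2:]);
    for d in D:print((fk(d['q'],*b[1:])[0]-d['p']).round(4))
    import pickle;pickle.dump(b,open('m.pkl','wb'))
E
python3 fk.py
```

```text
0.032572080211312596 [-0.023  0.328 -0.086  0.032  0.575  0.024  0.093  0.045 -0.086  0.324
  3.12   0.009] (-1, -1)
[ 0.0043 -0.005   0.001 ]
[-0.003   0.0113 -0.0064]
[-0.0111  0.0002 -0.0291]
[ 0.0124 -0.0138  0.0317]
[0.0053 0.0022 0.0028]
```

```bash
python3 - <<'E'
import re
s=open('fk.py').read()
a=s.index("def fk");b=s.index("def ik")
new='''def fk(q,x,s4=1,s6=1):
    d,h,a,b,b2,c,c2,c3,o1,e=x[:10];ax=np.array(x[10:13])
    A=E('z',q[0]+o1);p=A.apply([e,d,h]);A=A*E('y',q[1]);p=p+A.apply([0,0,a])
    A=A*E('y',-q[2]);p=p+A.apply([b,0,b2]);A=A*R.from_rotvec(ax/np.linalg.norm(ax)*q[3]);p=p+A.apply([c2,c3,0]);A=A*E('y',-q[4])
    p=p+A.apply([c,0,0]);A=A*E('x',-q[5]+x[13])
    M=A.as_matrix();Rt=np.stack([M[:,1],M[:,2],M[:,0]],1)
    return p,R.from_matrix(Rt)
def fit():
    best=None
    for ax in([1,0,0],[-1,0,0],[0,0,1],[0,0,-1],[0.5,0,.5],[-.5,0,-.5]):
       for o6 in(0,1.57,3.14,-1.57):
        x0=np.array([-.19,.2,.4,.4,0,.2,0,0,0,0]+ax+[o6])
        f=lambda x:np.concatenate([np.r_[(fk(d['q'],x)[0]-d['p'])*5,(fk(d['q'],x)[1]*E('xyz',d['r']).inv()).as_rotvec()] for d in D]+[.002*(x-x0)])
        r=least_squares(f,x0)
        if best is None or r.cost<best[0]: best=(r.cost,r.x,1,1)
    return best
'''
open('fk.py','w').write(s[:a]+new+s[b:])
E
python3 fk.py
```

```text
2.816999591838741e-07 [-0.     0.199  0.602  0.432 -0.     0.359  0.032 -0.192 -0.     0.
 -1.    -0.    -0.     3.142] (1, 1)
[0. 0. 0.]
[ 0.  0. -0.]
[-0. -0. -0.]
[ 0. -0.  0.]
[0. 0. 0.]
```

```bash
cat > plan.py <<'E'
from fk import *
import pickle
m=pickle.load(open('m.pkl','rb'))
psi=np.radians(-14.5);u=np.array([np.cos(psi),np.sin(psi),0]);v=np.array([-u[1],u[0],0]);Z=np.array([0,0,1.])
H=np.array([.667,.029,.1])
def tool(al,p,flip):
    al=psi+np.radians(al);p=np.radians(p)
    z=np.r_[np.cos(al)*np.cos(p),np.sin(al)*np.cos(p),-np.sin(p)];y=np.r_[-np.sin(al),np.cos(al),0]*(1 if flip else -1)
    return R.from_matrix(np.stack([np.cross(y,z),y,z],1)),z,np.r_[np.cos(al)*np.sin(p),np.sin(al)*np.sin(p),np.cos(p)]
def lipK(phi,w,inn=.012): # point on lip underside
    r=.2-inn;return H+v*w+r*(-u*np.cos(phi)+Z*np.sin(phi))
def tcp(phi,w,al,p,flip,drop=0,inn=.012,along=.009):
    Rt,z,n=tool(al,p,flip);return lipK(phi,w,inn)-n*.0095-z*(.019-along)-Z*drop,Rt
E
python3 - <<'E'
from plan import *
seeds=[[.55,0,-.22,-.39,-1.15,-.8],[.3,0,-.5,-.8,-1.2,1.5],[.8,.3,-.5,.6,-1,-1.5],[.3,0,-.5,-1.5,-1.2,1.5],[0,0,-.5,-2.8,-.5,0],[-.3,0,-.5,1.5,-1.2,1]]
for w in(-.05,0,.05,.08):
 for al in range(-100,101,20):
  for p in(35,45,55,65):
   for fl in(0,1):
    P,Rt=tcp(0,w,al,p,fl,.01)
    b=min((ik(P,Rt,m,np.array(s)) for s in seeds[:5]),key=lambda t:t[1])
    if b[1]<5e-3: print(w,al,p,fl,b[0].round(2))
E
```

```text
-0.05 -100 35 0 [ 0.75  0.67 -0.4   0.33 -1.43 -1.38]
-0.05 -100 35 1 [ 0.75  0.67 -0.4   0.33 -1.43  1.76]
-0.05 -100 45 0 [ 0.72  0.57 -0.45  0.3  -1.31 -1.35]
-0.05 -100 45 1 [ 0.72  0.57 -0.45  0.3  -1.31  1.8 ]
-0.05 -100 55 0 [ 0.69  0.47 -0.49  0.27 -1.19 -1.3 ]
-0.05 -100 55 1 [ 0.69  0.47 -0.49  0.27 -1.19  1.84]
-0.05 -100 65 0 [ 0.65  0.37 -0.54  0.23 -1.06 -1.23]
-0.05 -100 65 1 [ 0.65  0.37 -0.54  0.23 -1.06  1.91]
-0.05 -80 35 0 [ 0.87  0.59 -0.65  0.53 -1.24 -1.37]
-0.05 -80 35 1 [ 0.87  0.59 -0.65  0.53 -1.24  1.77]
-0.05 -80 45 0 [ 0.84  0.48 -0.67  0.5  -1.14 -1.3 ]
-0.05 -80 45 1 [ 0.84  0.48 -0.67  0.5  -1.14  1.85]
-0.05 -80 55 0 [ 0.79  0.39 -0.69  0.45 -1.03 -1.2 ]
-0.05 -80 55 1 [ 0.79  0.39 -0.69  0.45 -1.03  1.94]
-0.05 -80 65 0 [ 0.73  0.31 -0.69  0.37 -0.93 -1.08]
-0.05 -80 65 1 [ 0.73  0.31 -0.69  0.37 -0.93  2.06]
-0.05 -60 35 0 [ 0.96  0.49 -0.93  0.81 -1.06 -1.43]
-0.05 -60 35 1 [ 0.96  0.49 -0.93  0.81 -1.06  1.71]
-0.05 -60 45 0 [ 0.9   0.38 -0.93  0.77 -0.96 -1.31]
-0.05 -60 45 1 [ 0.9   0.38 -0.93  0.77 -0.96  1.83]
-0.05 -60 55 0 [ 0.84  0.29 -0.9
[... 9439 characters left out ...]
 0.37 -0.46 -1.28 -0.98 -2.48]
0.08 80 35 1 [-0.18  0.37 -0.46 -1.28 -0.98  0.66]
0.08 80 45 0 [-0.    0.27 -0.46 -1.09 -0.81 -2.79]
0.08 80 45 1 [-0.    0.27 -0.46 -1.09 -0.81  0.35]
0.08 80 55 1 [ 0.21  0.21 -0.47 -0.83 -0.68 -0.03]
0.08 80 65 0 [ 0.4   0.18 -0.51 -0.52 -0.61  2.71]
0.08 80 65 1 [ 0.4   0.18 -0.51 -0.52 -0.61 -0.44]
0.08 100 35 0 [-0.13  0.47 -0.28 -1.07 -1.2  -2.47]
0.08 100 35 1 [-0.13  0.47 -0.28 -1.07 -1.2   0.67]
0.08 100 45 0 [-0.    0.38 -0.3  -0.94 -1.06 -2.66]
0.08 100 45 1 [-0.    0.38 -0.3  -0.94 -1.06  0.48]
0.08 100 55 0 [ 0.15  0.31 -0.34 -0.77 -0.93 -2.89]
0.08 100 55 1 [ 0.15  0.31 -0.34 -0.77 -0.93  0.25]
0.08 100 65 1 [ 0.32  0.26 -0.38 -0.56 -0.83 -0.03]
```

```bash
cat >> plan.py <<'E'
def bar(P,Rt,lo=-.03):
    g=np.array([(a,b,c) for a in(-.0095,.0095) for b in np.linspace(-.021,.021,5) for c in np.linspace(lo,.019,60)])
    return P+Rt.apply(g)
def body(P,Rt):
    g=np.array([(a,b,c) for a in np.linspace(-.039,.039,5) for b in np.linspace(-.0965,.0965,13) for c in(-.047,-.09,-.14)])
    return P+Rt.apply(g)
def lidang(P,Rt):
    X=bar(P,Rt)-H;U=X@u;W=X@v;z=X[:,2];rho=np.hypot(U,z);ok=(rho<.2)&(abs(W)<.09)&(z>-.05)
    return np.arctan2(z[ok],-U[ok]).max() if ok.any() else None
def bodyclear(P,Rt,phi):
    X=body(P,Rt)-H;U=X@u;W=X@v;z=X[:,2];
    r=-U*np.cos(phi)+z*np.sin(phi);t=U*np.sin(phi)+z*np.cos(phi) # along lid, above underside
    ins=(abs(W)<.135)&(r<.205)&(r>-.0)
    return (abs(t[ins]-.011)-.011).min() if ins.any() else 9
E
python3 - <<'E'
from plan import *
q0=np.array([.95,.4,-.8,.7,-1,-1.2])
for al,p,w in((-40,50,.07),(-50,50,.07),(-50,45,.05)):
  Rt,z,n=tool(al,p,0)
  print(al,p,w,'drot',(Rt*R.from_euler('xyz',D[-2]['r']).inv()).as_rotvec(degrees=True).round(1))
  q=q0
  for th in np.radians([-14,-8,0,10,20,30,40,50,60,70,80,90,95,100,105]):
    rad=.195 if th<.5 else .185
    tip=H+v*w+rad*(-u*np.cos(th)+Z*np.sin(th))
    P=tip-z*.019
    q,e=ik(P,Rt,m,q); ph=lidang(P,Rt)
    print(round(np.degrees(th)),P.round(3),'ik',round(e,4),'lid',None if ph is None else round(np.degrees(ph)),'body',round(bodyclear(P,Rt,ph if ph and ph>0 else 0),3),q.round(2)[[0,2,3,5]],'minz',round(body(P,Rt)[:,2].min(),3))
E
```

```text
-40 50 0.07 drot [-64.2 -16.5  54.6]
-14 [0.494 0.154 0.067] ik 0.0 lid -3 body -0.006 [ 0.97 -0.96  1.   -1.27] minz 0.078
-8 [0.49  0.155 0.087] ik 0.0 lid 2 body -0.007 [ 1.   -0.94  0.93 -1.21] minz 0.098
0 [0.489 0.156 0.115] ik 0.0 lid 8 body -0.001 [ 1.02 -0.91  0.86 -1.15] minz 0.125
10 [0.492 0.155 0.148] ik 0.0 lid 17 body 0.018 [ 1.04 -0.87  0.8  -1.06] minz 0.159
20 [0.5   0.153 0.181] ik 0.0 lid 27 body 0.036 [ 1.03 -0.82  0.77 -0.99] minz 0.192
30 [0.522 0.147 0.207] ik 0.0 lid 37 body 0.035 [ 0.98 -0.76  0.77 -0.91] minz 0.218
40 [0.54  0.142 0.233] ik 0.0 lid 47 body 9 [ 0.95 -0.71  0.76 -0.84] minz 0.244
50 [0.562 0.136 0.256] ik 0.0 lid 56 body 9 [ 0.91 -0.66  0.76 -0.78] minz 0.267
60 [0.588 0.13  0.275] ik 0.0 lid 66 body 9 [ 0.86 -0.6   0.77 -0.72] minz 0.286
70 [0.616 0.123 0.288] ik 0.0 lid 76 body 9 [ 0.81 -0.55  0.78 -0.66] minz 0.299
80 [0.646 0.115 0.297] ik 0.0 lid 86 body 9 [ 0.76 -0.5   0.79 -0.61] minz 0.308
90 [0.677 0.107 0.3  ] ik 0.0 lid 96 body 0.066 [ 0.71 -0.45  0.81 -0.57] minz 0.31
95 [0.693 0.103 0.299] ik 0.0 lid 100 body 0.067 [ 0.69 -0.42  
[... 2101 characters left out ...]
.66  0.72 -0.97] minz 0.238
50 [0.559 0.119 0.255] ik 0.0 lid 57 body 9 [ 0.91 -0.61  0.73 -0.91] minz 0.261
60 [0.584 0.113 0.274] ik 0.0 lid 67 body 9 [ 0.87 -0.56  0.75 -0.86] minz 0.279
70 [0.612 0.105 0.287] ik 0.0 lid 77 body 9 [ 0.82 -0.51  0.77 -0.81] minz 0.293
80 [0.643 0.098 0.296] ik 0.0 lid 86 body 0.043 [ 0.77 -0.46  0.79 -0.76] minz 0.301
90 [0.674 0.09  0.298] ik 0.0 lid 96 body 0.045 [ 0.72 -0.41  0.81 -0.72] minz 0.304
95 [0.689 0.085 0.298] ik 0.0 lid 101 body 0.045 [ 0.7  -0.39  0.82 -0.71] minz 0.303
100 [0.705 0.081 0.296] ik 0.0 lid 106 body 0.045 [ 0.67 -0.36  0.83 -0.69] minz 0.301
105 [0.72  0.078 0.292] ik 0.0 lid 110 body 0.045 [ 0.65 -0.34  0.84 -0.68] minz 0.298
```

```bash
cat >> plan.py <<'E'
def bodyclear(P,Rt,phi):
    b=9
    for rr,ww,th in((.17,.13,.022),(.2,.09,.008)):
        X=body(P,Rt)-H;U=X@u;W=X@v;z=X[:,2]
        r=-U*np.cos(phi)+z*np.sin(phi);t=U*np.sin(phi)+z*np.cos(phi)
        d=np.stack([abs(W)-ww,r-rr,abs(t-th/2)-th/2]).max(0);b=min(b,d.min())
    return b
E
python3 - <<'E'
from plan import *
q0=np.array([.95,.4,-.8,.7,-1,-1.2])
for al,p,w,r0 in((-40,50,.075,.2),(-40,50,.075,.206),(-30,60,.075,.2),(-40,60,.075,.2),(-40,60,.06,.2)):
  Rt,z,n=tool(al,p,0)
  print(al,p,w,r0,'drot',(Rt*R.from_euler('xyz',D[-2]['r']).inv()).as_rotvec(degrees=True).round(1))
  q=q0
  for th in np.radians([-14,-10,-5,0,10,20,30,40]):
    rad=r0-.0*th
    tip=H+v*w+rad*(-u*np.cos(th)+Z*np.sin(th))
    P=tip-z*.019
    q,e=ik(P,Rt,m,q); ph=lidang(P,Rt)
    print(round(np.degrees(th)),P.round(3),'ik',round(e,4),'lid',None if ph is None else round(np.degrees(ph)),'body',round(bodyclear(P,Rt,ph if ph and ph>0 else 0),3),q.round(2)[[0,2,3,5]])
E
```

```text
-40 50 0.075 0.2 drot [-64.2 -16.5  54.6]
-14 [0.491 0.16  0.066] ik 0.0 lid -6 body 0.005 [ 0.99 -0.96  0.98 -1.27]
-10 [0.488 0.161 0.08 ] ik 0.0 lid -2 body 0.012 [ 1.01 -0.94  0.94 -1.23]
-5 [0.486 0.161 0.097] ik 0.0 lid 2 body 0.016 [ 1.03 -0.93  0.89 -1.19]
0 [0.485 0.162 0.115] ik 0.0 lid 7 body 0.02 [ 1.04 -0.91  0.85 -1.15]
10 [0.488 0.161 0.149] ik 0.0 lid 15 body 0.026 [ 1.05 -0.86  0.79 -1.06]
20 [0.497 0.159 0.183] ik 0.0 lid 25 body 0.03 [ 1.05 -0.81  0.75 -0.99]
30 [0.511 0.155 0.215] ik 0.0 lid 35 body 0.036 [ 1.02 -0.76  0.74 -0.91]
40 [0.53  0.15  0.243] ik 0.0 lid 46 body 0.04 [ 0.98 -0.7   0.73 -0.84]
-40 50 0.075 0.206 drot [-64.2 -16.5  54.6]
-14 [0.485 0.162 0.065] ik 0.0 lid -8 body 0.004 [ 1.   -0.96  0.98 -1.28]
-10 [0.482 0.162 0.079] ik 0.0 lid -5 body 0.013 [ 1.02 -0.95  0.93 -1.24]
-5 [0.48  0.163 0.097] ik 0.0 lid 0 body 0.023 [ 1.04 -0.93  0.88 -1.2 ]
0 [0.479 0.163 0.115] ik 0.0 lid 4 body 0.027 [ 1.06 -0.91  0.84 -1.15]
10 [0.482 0.162 0.15 ] ik 0.0 lid 14 body 0.031 [ 1.07 -0.86  0.78 -1.07]
20 [0.491 0.16  0.185] ik 0.0 lid 25 body 0.032 [ 1.06 -0
[... 1361 characters left out ...]
0.532 0.148 0.245] ik 0.0 lid 46 body 0.034 [ 0.92 -0.61  0.58 -0.64]
-40 60 0.06 0.2 drot [-53.8 -15.4  55.6]
-14 [0.489 0.143 0.068] ik 0.0 lid 0 body -0.003 [ 0.91 -0.95  0.87 -1.07]
-10 [0.486 0.144 0.082] ik 0.0 lid 4 body -0.0 [ 0.93 -0.93  0.82 -1.03]
-5 [0.484 0.145 0.099] ik 0.0 lid 8 body 0.004 [ 0.95 -0.91  0.76 -0.98]
0 [0.483 0.145 0.116] ik 0.0 lid 12 body 0.011 [ 0.96 -0.88  0.72 -0.94]
10 [0.486 0.144 0.151] ik 0.0 lid 19 body 0.021 [ 0.97 -0.83  0.66 -0.86]
20 [0.495 0.142 0.185] ik 0.0 lid 28 body 0.025 [ 0.96 -0.77  0.62 -0.78]
30 [0.509 0.138 0.216] ik 0.0 lid 37 body 0.028 [ 0.94 -0.7   0.59 -0.71]
40 [0.528 0.133 0.245] ik 0.0 lid 46 body 0.034 [ 0.9  -0.63  0.58 -0.64]
```

```bash
python3 -m handwheel '[{"delta_pos":[0,0,0],"dr":[-5.84,-1.5,4.96]},{"delta_pos":[0,0,0],"dr":[-5.84,-1.5,4.96]},{"delta_pos":[0,0,0],"dr":[-5.84,-1.5,4.96]},{"delta_pos":[0,0,0],"dr":[-5.84,-1.5,4.96]},{"delta_pos":[0,0,0],"dr":[-5.84,-1.5,4.96]},{"delta_pos":[0,0,0],"dr":[-5.84,-1.5,4.96]},{"delta_pos":[0,0,0],"dr":[-5.84,-1.5,4.96]},{"delta_pos":[0,0,0],"dr":[-5.84,-1.5,4.96]},{"delta_pos":[0,0,0],"dr":[-5.84,-1.5,4.96]},{"delta_pos":[0,0,0],"dr":[-5.84,-1.5,4.96]}]'; python3 -m handwheel '[{"delta_pos":[-0.3,-0.3,0],"dr":[-5.84,-1.5,4.96]},{"delta_pos":[-0.3,-0.3,0],"dr":[0,0,0]},{"delta_pos":[0,0,0],"dr":[0,0,0]},{"delta_pos":[0,0,0],"dr":[0,0,0]}]'
cat > st.py <<'E'
from plan import *
from station import get_state
import sys
s=get_state();Rt,z,n=tool(-40,50,0)
print(s['eef_pos'].round(4),s['q'].round(2),'rot left',(Rt*R.from_euler('xyz',s['ee_rot']).inv()).as_rotvec(degrees=True).round(1),'F',s['force'].round(1))
print('lid est',lidang(s['eef_pos'],R.from_euler('xyz',s['ee_rot'])),'body',bodyclear(s['eef_pos'],R.from_euler('xyz',s['ee_rot']),0).round(3))
E
python3 st.py
```

```text
t: 6.2
eef_pos: [0.4691, 0.2243, 0.305]
ee_rot: [-3.101, -0.606, -1.056]
force: [-0.6, -0.2, -0.5]
width: 0.0005
gripper_force: 0.0
t: 6.6
eef_pos: [0.4514, 0.2064, 0.306]
ee_rot: [-3.137, -0.699, -0.952]
force: [0.2, -0.4, 0.4]
width: 0.0005
gripper_force: 0.0
[0.4514 0.2064 0.306 ] [ 1.22  0.09 -0.6   0.58 -1.35 -0.87] rot left [-0.1  0.2 -0.1] F [ 0.2 -0.4  0.4]
lid est None body 0.195
```

```bash
python3 -m handwheel '[{"delta_pos":[-0.1,-0.1,-0.9],"dr":[0,0,0]},{"delta_pos":[-0.1,-0.1,-0.9],"dr":[0,0,0]},{"delta_pos":[-0.1,-0.1,-0.9],"dr":[0,0,0]},{"delta_pos":[-0.1,-0.1,-0.9],"dr":[0,0,0]},{"delta_pos":[-0.1,-0.1,-0.9],"dr":[0,0,0]},{"delta_pos":[-0.1,-0.1,-0.9],"dr":[0,0,0]},{"delta_pos":[0,-0.1,-0.9],"dr":[0,0,0]},{"delta_pos":[0,-0.1,-0.9],"dr":[0,0,0]},{"delta_pos":[0,-0.2,-0.8],"dr":[0,0,0]},{"delta_pos":[0,0,0],"dr":[0,0,0]}]'; python3 st.py; python3 -c "
from h import *
cv2.imwrite('pics/w1.png',grab_frame('wrist')[:,:,::-1]);a=grab_frame('scene');cv2.imwrite('pics/s1.png',a[120:370,200:500,::-1].repeat(2,0).repeat(2,1))
for c in('scene','wrist'):
  print(c,[(r['location'],r['conf']) for r in mark_of(c,'lid_lip')[:2]])"
```

```text
t: 7.6
eef_pos: [0.4335, 0.1746, 0.0643]
ee_rot: [3.142, -0.703, -0.95]
force: [-0.1, -1.0, 1.2]
width: 0.0003
gripper_force: 0.0
[0.4335 0.1746 0.0643] [ 1.15  0.36 -1.    0.86 -0.83 -1.32] rot left [ 0.2  0.2 -0. ] F [-0.1 -1.   1.2]
lid est None body 0.031
scene [([334.1, 200.5], 0.67), ([234.9, 160.2], 0.65)]
wrist [([331.2, 79.6], 0.71)]
```

View pics/s1.png

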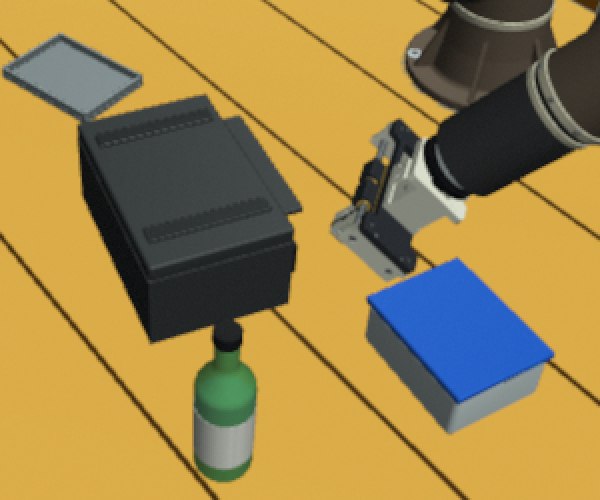

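View pics/w1.png

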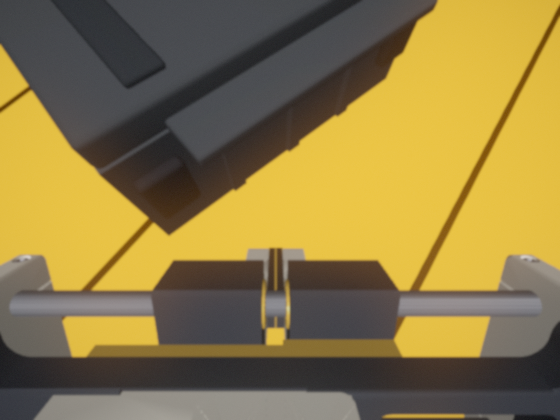

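The wrist picture shows the lip clearly: front-left corner at (200,162), front-right at (437,8). The closed fingers are at (275,260), short of it and below. I'll fix the lip position from these corners.

Run:
```python
from h import *
for z in(.1,.108):
  a,b=atz("wrist",(200,162),z),atz("wrist",(437,8),z);print(a,b,np.linalg.norm(a-b),(a+b)/2,np.degrees(np.arctan2(a[0]-b[0],a[1]-b[1])))
print(atz("wrist",(331.2,79.6),.1))
from plan import *
print("model corners",lipK(0,.09,0),lipK(0,-.09,0))
```

```text
[0.4963 0.1568 0.1   ] [ 0.4471 -0.0225  0.1   ] 0.18592775478663748 [0.4717  0.06715 0.1    ] 15.344309664738796
[0.4914 0.1593 0.108 ] [ 0.4453 -0.0087  0.108 ] 0.1742102465413559 [0.46835 0.0753  0.108  ] 15.344539622496091
[0.4711 0.0709 0.1   ]
model corners [0.49590467 0.16620929 0.1       ] [ 0.45083627 -0.00805729  0.1       ]
```

```bash
sed -i 's/^H=.*/H=np.array([.666,.024,.1])/; s/linspace(-.021,.021,5)/linspace(-.021,.021,15)/' plan.py
python3 - <<'E'
from plan import *
q0=np.array([1.,.4,-.9,.9,-.9,-1.2])
for w,r0,r1 in((.075,.2,.19),(.07,.195,.188),(.065,.2,.19)):
  Rt,z,n=tool(-40,50,0);q=q0;Pl=None;print(w,r0)
  for th in np.radians([-16,-14,-10,-5,0,5,10,15,20,25,30,35,40,45,50,55,60,65,70,75,80,85,90,95,100,105]):
    rad=np.interp(th,[0,.7],[r0,r1])
    P=H+v*w+rad*(-u*np.cos(th)+Z*np.sin(th))-z*.019
    q,e=ik(P,Rt,m,q); ph=lidang(P,Rt)
    if th<.2 or w==.07: print(round(np.degrees(th)),P.round(3),'ik',round(e,4),'lid',None if ph is None else round(np.degrees(ph)),'body',round(bodyclear(P,Rt,ph if ph and ph>0 else 0),3),'d30',None if Pl is None else ((P-Pl)/.03).round(2)); Pl=P
E
```

```text
0.075 0.2
-16 [0.492 0.155 0.059] ik 0.0 lid -7 body 0.001 d30 None
-14 [0.49  0.155 0.066] ik 0.0 lid -5 body 0.005 d30 [-0.06  0.02  0.22]
-10 [0.487 0.156 0.08 ] ik 0.0 lid -2 body 0.012 d30 [-0.09  0.02  0.46]
-5 [0.485 0.156 0.097] ik 0.0 lid 2 body 0.017 d30 [-0.07  0.02  0.58]
0 [0.484 0.157 0.115] ik 0.0 lid 7 body 0.019 d30 [-0.02  0.01  0.58]
5 [0.486 0.156 0.132] ik 0.0 lid 12 body 0.021 d30 [ 0.06 -0.02  0.58]
10 [0.489 0.155 0.149] ik 0.0 lid 16 body 0.025 d30 [ 0.11 -0.03  0.57]
0.07 0.195
-16 [0.495 0.149 0.061] ik 0.0 lid -4 body -0.0 d30 None
-14 [0.493 0.149 0.067] ik 0.0 lid -2 body 0.006 d30 [-0.06  0.01  0.22]
-10 [0.491 0.15  0.081] ik 0.0 lid 1 body 0.007 d30 [-0.09  0.02  0.44]
-5 [0.488 0.15  0.098] ik 0.0 lid 5 body 0.009 d30 [-0.07  0.02  0.56]
0 [0.488 0.151 0.115] ik 0.0 lid 9 body 0.014 d30 [-0.02  0.01  0.57]
5 [0.489 0.15  0.131] ik 0.0 lid 14 body 0.017 d30 [ 0.05 -0.01  0.56]
10 [0.492 0.149 0.148] ik 0.0 lid 18 body 0.02 d30 [ 0.1  -0.03  0.55]
15 [0.497 0.148 0.164] ik 0.0 lid 23 body 0.022 d30 [ 0.14 -0.04  0.54]
20 [0.502 0.147 0.18 ] ik 0.0 lid 
[... 1066 characters left out ...]
] ik 0.0 lid 100 body 0.038 d30 [ 0.53 -0.14 -0.02]
100 [0.708 0.094 0.3  ] ik 0.0 lid 105 body 0.038 d30 [ 0.52 -0.14 -0.07]
105 [0.724 0.09  0.296] ik 0.0 lid 110 body 0.038 d30 [ 0.52 -0.13 -0.12]
0.065 0.2
-16 [0.489 0.145 0.059] ik 0.0023 lid -4 body -0.001 d30 None
-14 [0.487 0.145 0.066] ik 0.0 lid -3 body 0.004 d30 [-0.06  0.02  0.22]
-10 [0.484 0.146 0.08 ] ik 0.0 lid 0 body 0.007 d30 [-0.09  0.02  0.46]
-5 [0.482 0.147 0.097] ik 0.0 lid 4 body 0.012 d30 [-0.07  0.02  0.58]
0 [0.482 0.147 0.115] ik 0.0 lid 9 body 0.014 d30 [-0.02  0.01  0.58]
5 [0.483 0.146 0.132] ik 0.0 lid 14 body 0.017 d30 [ 0.06 -0.02  0.58]
10 [0.487 0.146 0.149] ik 0.0 lid 18 body 0.019 d30 [ 0.11 -0.03  0.57]
```

```bash
python3 -m handwheel '[{"delta_pos":[0.5,-0.2,0],"dr":[0,0,0]},{"delta_pos":[0.5,-0.2,0],"dr":[0,0,0]},{"delta_pos":[0.5,-0.2,0],"dr":[0,0,0]},{"delta_pos":[0.5,-0.25,0],"dr":[0,0,0]},{"delta_pos":[0,0,0],"dr":[0,0,0]}]'; python3 st.py; python3 -m handwheel '[{"delta_pos":[-0.09,0.02,0.45],"dr":[0,0,0]},{"delta_pos":[-0.07,0.02,0.56],"dr":[0,0,0]},{"delta_pos":[-0.02,0.01,0.57],"dr":[0,0,0]},{"delta_pos":[0.05,0,0.56],"dr":[0,0,0]},{"delta_pos":[0,0,0],"dr":[0,0,0]}]'; python3 st.py
python3 -c "
from h import *
cv2.imwrite('pics/s2.png',grab_frame('scene')[100:350,180:480,::-1].repeat(2,0).repeat(2,1))"
```

```text
t: 8.3
eef_pos: [0.4949, 0.1514, 0.0672]
ee_rot: [-3.134, -0.701, -0.954]
force: [0.3, -0.8, 0.5]
width: 0.0006
gripper_force: 0.0
[0.4949 0.1514 0.0672] [ 0.96  0.38 -0.97  1.02 -0.8  -1.29] rot left [-0.1  0.4 -0.2] F [ 0.3 -0.8  0.5]
lid est -0.04723840679907775 body 0.007
t: 8.8
eef_pos: [0.4898, 0.1544, 0.1322]
ee_rot: [-3.132, -0.699, -0.952]
force: [-0.7, 1.4, -1.2]
width: 0.0007
gripper_force: 1.0
[0.4898 0.1544 0.1322] [ 1.03  0.27 -0.9   0.85 -0.92 -1.11] rot left [-0.2  0.4 -0.3] F [-0.7  1.4 -1.2]
lid est 0.2243494346696361 body 0.034
```

View pics/s2.png

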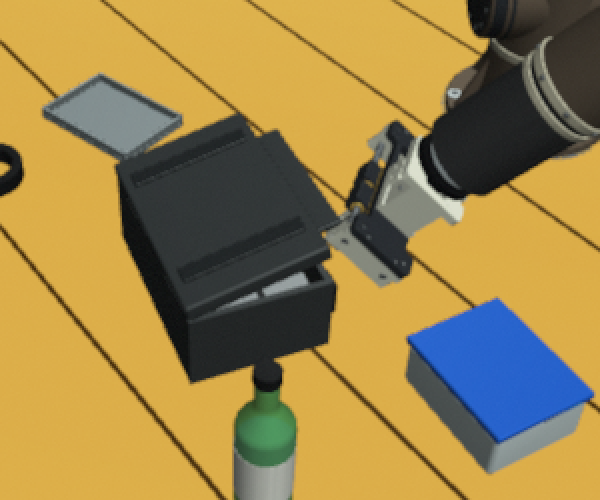

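The lid is cracked open, with foam showing in the gap at (270,290) and the finger under the lip's left end at (335,225). I'll carry on along the arc.

```bash
python3 -m handwheel '[{"delta_pos":[0.1,-0.04,0.55],"dr":[0,0,0]},{"delta_pos":[0.14,-0.05,0.54],"dr":[0,0,0]},{"delta_pos":[0.19,-0.06,0.52],"dr":[0,0,0]},{"delta_pos":[0.23,-0.07,0.5],"dr":[0,0,0]},{"delta_pos":[0.27,-0.08,0.48],"dr":[0,0,0]},{"delta_pos":[0.31,-0.08,0.45],"dr":[0,0,0]},{"delta_pos":[0.35,-0.09,0.42],"dr":[0,0,0]},{"delta_pos":[0.36,-0.09,0.4],"dr":[0,0,0]},{"delta_pos":[0.39,-0.1,0.37],"dr":[0,0,0]}]'; python3 st.py; python3 -m handwheel '[{"delta_pos":[0.42,-0.11,0.33],"dr":[0,0,0]},{"delta_pos":[0.45,-0.12,0.29],"dr":[0,0,0]},{"delta_pos":[0.47,-0.12,0.25],"dr":[0,0,0]},{"delta_pos":[0.49,-0.13,0.21],"dr":[0,0,0]},{"delta_pos":[0.5,-0.13,0.16],"dr":[0,0,0]}]'; python3 st.py
python3 -c "
from h import *
cv2.imwrite('pics/s3.png',grab_frame('scene')[60:360,150:510,::-1].repeat(2,0).repeat(2,1))"
```

```text
t: 9.75
eef_pos: [0.5596, 0.1325, 0.2566]
ee_rot: [-3.139, -0.702, -0.949]
force: [0.0, 1.3, -1.3]
width: 0.0005
gripper_force: 0.6
[0.5596 0.1325 0.2566] [ 0.91  0.18 -0.67  0.77 -1.1  -0.78] rot left [ 0.1  0.2 -0.2] F [ 0.   1.3 -1.3]
lid est 0.9717946776603692 body 0.145
t: 10.25
eef_pos: [0.6307, 0.1142, 0.2944]
ee_rot: [-3.138, -0.702, -0.949]
force: [-1.7, 0.5, 0.0]
width: 0.001
gripper_force: 0.2
[0.6307 0.1142 0.2944] [ 0.78  0.22 -0.53  0.8  -1.1  -0.64] rot left [ 0.1  0.2 -0.3] F [-1.7  0.5  0. ]
lid est 1.4195924023344575 body 0.183
```

View pics/s3.png

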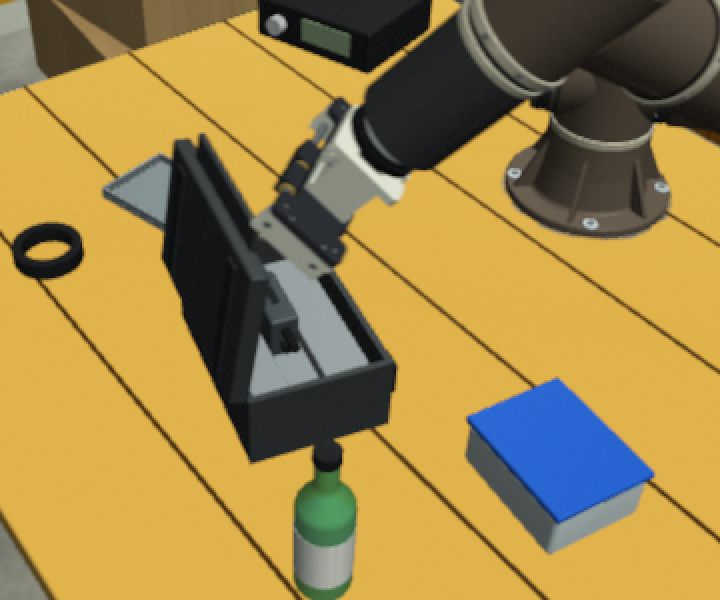

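The lid is nearly vertical and the radio is visible in the foam. I'll push past balance, then back away.

```bash
python3 -m handwheel '[{"delta_pos":[0.52,-0.13,0.12],"dr":[0,0,0]},{"delta_pos":[0.52,-0.14,0.07],"dr":[0,0,0]},{"delta_pos":[0.53,-0.14,0.02],"dr":[0,0,0]},{"delta_pos":[0.53,-0.14,-0.02],"dr":[0,0,0]},{"delta_pos":[0.52,-0.14,-0.07],"dr":[0,0,0]},{"delta_pos":[0.5,-0.13,-0.12],"dr":[0,0,0]},{"delta_pos":[0,0,0],"dr":[0,0,0]},{"delta_pos":[0,0,0],"dr":[0,0,0]}]'; python3 st.py; python3 -m handwheel '[{"delta_pos":[-0.7,0.2,0.1],"dr":[0,0,0]},{"delta_pos":[-1,0.25,0.1],"dr":[0,0,0]},{"delta_pos":[-1,0.25,0.1],"dr":[0,0,0]},{"delta_pos":[-1,0.25,0.1],"dr":[0,0,0]},{"delta_pos":[-1,0.25,0.1],"dr":[0,0,0]},{"delta_pos":[0,0,0],"dr":[0,0,0]}]' -1
python3 - <<'E'
from h import *
from plan import *
for c in('scene','side','wrist'):
  im=grab_frame(c)
  if c=='scene': cv2.imwrite('pics/s4.png',im[60:360,150:510,::-1].repeat(2,0).repeat(2,1))
  for k,z in(('radio',.04),('tray',0),('case',0)):
    print(c,k,[(np.round(r['location']),round(r['conf'],2),atz(c,r['location'],z)) for r in mark_of(c,k)[:2]])
s=get_state();print(s['q'].round(2),s['eef_pos'])
# tilt back to down, closing line along case x (u)
R0=R.from_euler('xyz',s['ee_rot'])
C=H-Z*.1-.085*u;print('case',C)
for name,a,P in(('radio',psi,C+Z*.1),('tray',np.radians(14.5),np.array([.512,-.315,.07]))):
 for k in(1,-1):
  y=k*np.array([np.cos(a),np.sin(a),0]);z=-Z;Rt=R.from_matrix(np.stack([np.cross(y,z),y,z],1))
  print(name,k,'rv',(Rt*R0.inv()).as_rotvec(degrees=True).round(1),[(q.round(2),round(e,4)) for q,e in [ik(P,Rt,m,np.array([.5,.3,-.2,0,-1.2,q6])) for q6 in(-2.5,0,2)]])
E
```

```text
t: 11.1
eef_pos: [0.7233, 0.0893, 0.2935]
ee_rot: [-3.139, -0.702, -0.949]
force: [-0.5, 0.1, -0.8]
width: 0.0005
gripper_force: 0.0
[0.7233 0.0893 0.2935] [ 0.64  0.33 -0.39  0.84 -1.05 -0.53] rot left [ 0.1  0.2 -0.2] F [-0.5  0.1 -0.8]
lid est 1.9206871365350526 body 0.182
t: 11.7
eef_pos: [0.5799, 0.1266, 0.3103]
ee_rot: [-3.136, -0.701, -0.948]
force: [0.9, 0.1, 0.8]
width: 0.043
gripper_force: 0.0
scene radio []
scene tray [(array([236., 160.]), 0.86, array([ 0.5115, -0.3251,  0.    ]))]
scene case [(array([290., 244.]), 0.66, array([0.581 , 0.0446, 0.    ]))]
side radio [(array([285., 226.]), 0.96, array([0.5767, 0.0185, 0.04  ])), (array([187., 312.]), 0.34, array([0.6934, 0.3422, 0.04  ]))]
side tray [(array([337., 168.]), 0.78, array([ 0.5134, -0.3364,  0.    ]))]
side case [(array([283., 246.]), 0.82, array([0.5726, 0.0505, 0.    ]))]
wrist radio [(array([323., 253.]), 0.76, array([0.5711, 0.0188, 0.04  ]))]
wrist tray [(array([444., 135.]), 0.95, array([ 0.5058, -0.3299,  0.    ])), (array([311., 267.]), 0.18, array([0.5751, 0.037 , 0.    ]))]
wrist case []
[ 0.87  0.16 -
[... 373 characters left out ...]
 ] [(array([ 0.41,  0.35, -0.37, -0.  , -0.85, -0.66]), np.float64(0.0)), (array([ 0.41,  0.35, -0.37, -0.  , -0.85, -0.66]), np.float64(0.0)), (array([ 0.41,  0.35, -0.37, -0.  , -0.85, -0.66]), np.float64(0.0))]
tray 1 rv [-23.9  50.5 150.1] [(array([-0.23,  0.4 , -0.37, -0.  , -0.8 , -2.66]), np.float64(0.0)), (array([-0.12,  0.33, -0.72,  0.51, -0.45,  3.  ]), np.float64(0.256)), (array([-0.12,  0.33, -0.72,  0.51, -0.45,  3.  ]), np.float64(0.256))]
tray -1 rv [ 36.6  17.3 -20.3] [(array([-0.23,  0.4 , -0.37, -0.  , -0.8 ,  0.48]), np.float64(0.0)), (array([-0.23,  0.4 , -0.37, -0.  , -0.8 ,  0.48]), np.float64(0.0)), (array([-0.23,  0.4 , -0.37, -0.  , -0.8 ,  0.48]), np.float64(0.0))]
```

View pics/s4.png

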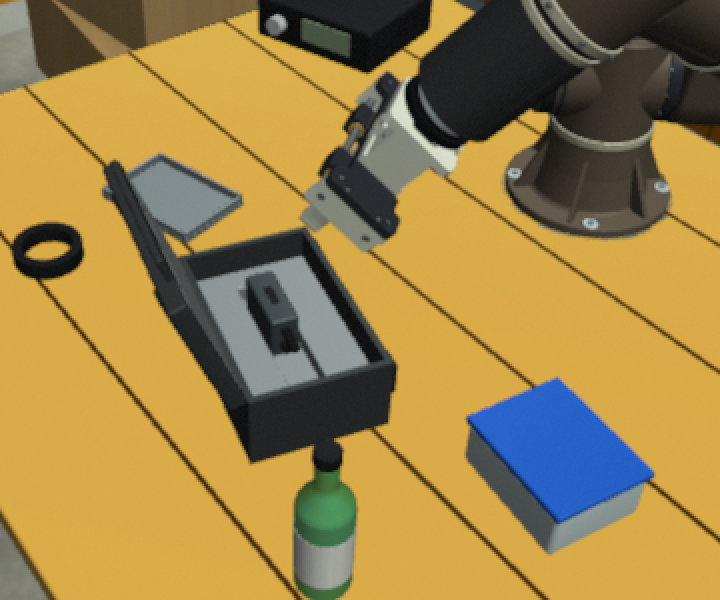

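The lid rests open at its stop, and the radio lies in the slot at about (0.574, 0.019). I'll turn the tool down above it.

```bash
python3 -m handwheel '[{"delta_pos":[0,-0.45,0],"dr":[5.1,1,-6]},{"delta_pos":[0,-0.45,0],"dr":[5.1,1,-6]},{"delta_pos":[0,-0.45,0],"dr":[5.1,1,-6]},{"delta_pos":[0,-0.45,0],"dr":[5.1,1,-6]},{"delta_pos":[0,-0.45,0],"dr":[5.1,1,-6]},{"delta_pos":[0,-0.45,0],"dr":[5.1,1,-6]},{"delta_pos":[-0.1,-0.45,0],"dr":[5.1,1,-6]},{"delta_pos":[-0.1,-0.4,0],"dr":[5.1,1,-6]},{"delta_pos":[0,0,0],"dr":[0,0,0]},{"delta_pos":[0,0,0],"dr":[0,0,0]}]' -1
python3 - <<'E'
from h import *
from plan import *
im=grab_frame('wrist');cv2.imwrite('pics/w4.png',im[:,:,::-1])
for c in('wrist','side'):
  if c=='side':grab_frame(c)
  for k,z in(('radio',.04),('tray',0)):
    print(c,k,[(np.round(r['location']),round(r['conf'],2),atz(c,r['location'],z)) for r in mark_of(c,k)[:2]],[(np.round(r['location']),atz(c,r['location'],.08)) for r in find_in(c,k)[:1]])
s=get_state();y=-u;z=-Z;Rt=R.from_matrix(np.stack([np.cross(y,z),y,z],1))
print(s['eef_pos'],'rv',(Rt*R.from_euler('xyz',s['ee_rot']).inv()).as_rotvec(degrees=True).round(2))
E
```

```text
t: 13.3
eef_pos: [0.5765, 0.0181, 0.3092]
ee_rot: [3.14, 0.001, -1.823]
force: [-0.0, 0.4, -0.6]
width: 0.0874
gripper_force: 0.0
wrist radio [(array([274., 178.]), 0.94, array([0.5771, 0.0196, 0.04  ]))] [(array([276., 186.]), array([0.5746, 0.0226, 0.08  ]))]
wrist tray [] [(array([110., 177.]), array([ 0.7783, -0.0411,  0.08  ]))]
side radio [(array([286., 228.]), 0.73, array([0.5727, 0.0268, 0.04  ]))] [(array([288., 216.]), array([0.5697, 0.0261, 0.08  ]))]
side tray [(array([338., 169.]), 0.98, array([ 0.5077, -0.3314,  0.    ]))] [(array([338., 168.]), array([ 0.4928, -0.218 ,  0.08  ]))]
[0.57624735 0.01975881 0.30914659] rv [-0.12 -0.12 -0.16]
```

View pics/w4.png

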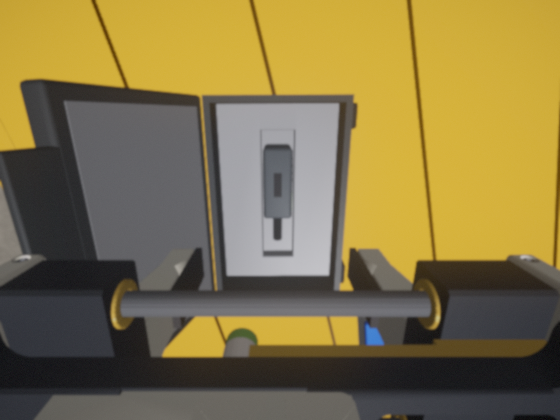

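The wrist picture shows the radio's top from (265,146) to (290,217), with the antenna pointing towards the bottle, aligned with the jaws' image axes.

Run:
```python
from h import *
c=[atz("wrist",p,.096) for p in((265,146),(291,146),(266,217),(290,217))]
print(c,np.mean(c,0));a=(c[2]+c[3]-c[0]-c[1])/2;print(np.linalg.norm(a),np.degrees(np.arctan2(-a[0],a[1])),np.linalg.norm(c[0]-c[1]))
print([atz("wrist",p,.06) for p in((262,130),(294,130),(264,251),(293,251))])
print([atz("wrist",p,.1) for p in((207,97),(352,97))])
```

```text
[array([ 0.5752, -0.031 ,  0.096 ]), array([ 0.5453, -0.0234,  0.096 ]), array([0.597 , 0.0555, 0.096 ]), array([0.5672, 0.0632, 0.096 ])] [0.571175 0.016075 0.096   ]
0.08926547484890227 -14.168566049100331 0.030850769844527417
[array([ 0.5757, -0.0483,  0.06  ]), array([ 0.5359, -0.0381,  0.06  ]), array([0.6176, 0.118 , 0.06  ]), array([0.5764, 0.1285, 0.06  ])]
[array([ 0.6238, -0.0992,  0.1   ]), array([ 0.4671, -0.0592,  0.1   ])]
```

```bash
python3 -m handwheel '[{"delta_pos":[-0.1,-0.05,-0.9],"dr":[0,0,0]},{"delta_pos":[0,0,-0.9],"dr":[0,0,0]},{"delta_pos":[0,0,-0.9],"dr":[0,0,0]},{"delta_pos":[0,0,-0.9],"dr":[0,0,0]},{"delta_pos":[0,0,-0.9],"dr":[0,0,0]},{"delta_pos":[0,0,-0.8],"dr":[0,0,0]},{"delta_pos":[0,0,-0.7],"dr":[0,0,0]},{"delta_pos":[0,0,-0.5],"dr":[0,0,0]},{"delta_pos":[0,0,-0.5],"dr":[0,0,0]},{"delta_pos":[0,0,0],"dr":[0,0,0]}]' -1 && python3 -m handwheel '[{"delta_pos":[0,0,0],"dr":[0,0,0]},{"delta_pos":[0,0,0],"dr":[0,0,0]},{"delta_pos":[0,0,0],"dr":[0,0,0]},{"delta_pos":[0,0,0],"dr":[0,0,0]},{"delta_pos":[0,0,0],"dr":[0,0,0]},{"delta_pos":[0,0,0],"dr":[0,0,0]},{"delta_pos":[0,0,0],"dr":[0,0,0]},{"delta_pos":[0,0,0],"dr":[0,0,0]}]' -0.1 30
```

```text
t: 14.8
eef_pos: [0.572, 0.0175, 0.0972]
ee_rot: [3.136, -0.0, -1.822]
force: [-0.1, 0.5, 0.1]
width: 0.0877
gripper_force: 0.0
t: 15.6
eef_pos: [0.5733, 0.0178, 0.0992]
ee_rot: [3.139, 0.002, -1.822]
force: [0.7, -1.1, 1.0]
width: 0.0481
gripper_force: 0.0
```

```bash
python3 -m handwheel '[{"delta_pos":[0,0,-0.1],"dr":[0,0,0]},{"delta_pos":[0,0,0],"dr":[0,0,0]},{"delta_pos":[0,0,0],"dr":[0,0,0]},{"delta_pos":[0,0,0],"dr":[0,0,0]},{"delta_pos":[0,0,0],"dr":[0,0,0]},{"delta_pos":[0,0,0],"dr":[0,0,0]}]' 1 35 && python3 -m handwheel '[{"delta_pos":[0,0,0.2],"dr":[0,0,0]},{"delta_pos":[0,0,0.3],"dr":[0,0,0]},{"delta_pos":[0,0,0.4],"dr":[0,0,0]},{"delta_pos":[0,0,0.5],"dr":[0,0,0]},{"delta_pos":[0,0,0.6],"dr":[0,0,0]},{"delta_pos":[0,0,0.6],"dr":[0,0,0]},{"delta_pos":[0,0,0.6],"dr":[0,0,0]},{"delta_pos":[0,0,0.6],"dr":[0,0,0]},{"delta_pos":[0,0,0.4],"dr":[0,0,0]},{"delta_pos":[0,0,0],"dr":[0,0,0]}]'
```

```text
t: 16.2
eef_pos: [0.5731, 0.0178, 0.096]
ee_rot: [3.139, 0.002, -1.822]
force: [0.3, 0.2, -2.0]
width: 0.0356
gripper_force: 35.0
t: 17.2
eef_pos: [0.5743, 0.018, 0.2248]
ee_rot: [-3.14, 0.004, -1.822]
force: [0.3, 0.4, -3.3]
width: 0.0359
gripper_force: 35.0
```

```bash
python3 -m handwheel '[{"delta_pos":[-0.2,-0.4,0.2],"dr":[0,0,2.9]},{"delta_pos":[-0.2,-0.7,0.2],"dr":[0,0,2.9]},{"delta_pos":[-0.2,-0.8,0],"dr":[0,0,2.9]},{"delta_pos":[-0.2,-0.8,0],"dr":[0,0,2.9]},{"delta_pos":[-0.2,-0.9,0],"dr":[0,0,2.9]},{"delta_pos":[-0.2,-0.9,0],"dr":[0,0,2.9]},{"delta_pos":[-0.2,-0.9,0],"dr":[0,0,2.9]},{"delta_pos":[-0.2,-0.8,0],"dr":[0,0,2.9]},{"delta_pos":[-0.2,-0.6,0],"dr":[0,0,2.9]},{"delta_pos":[-0.2,-0.4,0],"dr":[0,0,2.9]}]'
python3 - <<'E'
from h import *
for _ in range(4): pass
im=grab_frame('wrist');cv2.imwrite('pics/w5.png',im[:,:,::-1])
print([(np.round(r['location']),round(r['conf'],2),atz('wrist',r['location'],0)) for r in mark_of('wrist','tray')[:1]])
s=get_state();print(s['eef_pos'],s['ee_rot'],s['width'])
E
```

```text
t: 18.2
eef_pos: [0.5124, -0.1993, 0.2332]
ee_rot: [3.138, 0.002, -1.315]
force: [0.3, -0.7, -2.8]
width: 0.0356
gripper_force: 35.0
[(array([303.,  79.]), 0.67, array([ 0.5103, -0.3279,  0.    ]))]
[ 0.51207147 -0.19931938  0.23332083] [ 3.13760417e+00  2.46826815e-03 -1.31664999e+00] 0.03567750589109614
```

View pics/w5.png

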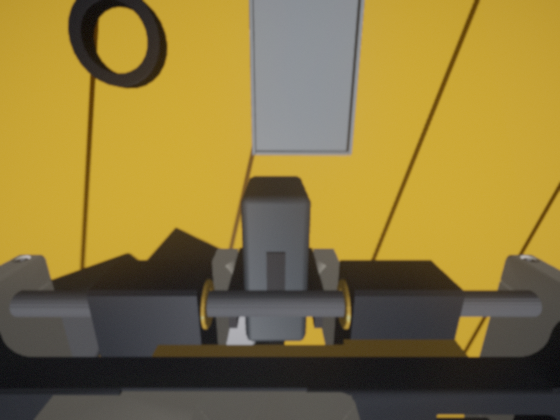

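The tray's near edge shows at row 155 between columns 253 and 351; the radio sits straight in the jaws, antenna towards +y.

Run:
```python
from h import *
c=[atz("wrist",p,.018) for p in((252,156),(352,156),(250,2),(362,2))];print(c)
a,b=c[0],c[1];print(np.linalg.norm(a-b),np.degrees(np.arctan2((a-b)[1],(a-b)[0])))
for i,j in((0,2),(1,3)):
  d=c[j]-c[i];print(np.degrees(np.arctan2(d[0],-d[1])))
th=np.radians(15);print("centre",(a+b)/2+.085*np.array([np.sin(th),-np.cos(th),0]))
```

```text
[array([ 0.5476, -0.2285,  0.018 ]), array([ 0.4308, -0.2589,  0.018 ]), array([ 0.5857, -0.3823,  0.018 ]), array([ 0.4733, -0.4117,  0.018 ])]
0.12069134186013507 14.588918732874646
13.913460721057588
15.543448732532557
centre [ 0.51119962 -0.3258037   0.018     ]
```

```bash
python3 -m handwheel '[{"delta_pos":[0,-0.6,0],"dr":[0,0,0]},{"delta_pos":[0,-0.8,0],"dr":[0,0,0]},{"delta_pos":[0.07,-0.9,0],"dr":[0,0,0]},{"delta_pos":[0,-0.9,0],"dr":[0,0,0]},{"delta_pos":[0,-0.8,0],"dr":[0,0,0]},{"delta_pos":[0,-0.67,-0.3],"dr":[0,0,0]},{"delta_pos":[0,0,-0.6],"dr":[0,0,0]},{"delta_pos":[0,0,-0.8],"dr":[0,0,0]},{"delta_pos":[0,0,-0.8],"dr":[0,0,0]},{"delta_pos":[0,0,-0.8],"dr":[0,0,0]}]' && python3 -m handwheel '[{"delta_pos":[0,0,-0.7],"dr":[0,0,0]},{"delta_pos":[0,0,-0.6],"dr":[0,0,0]},{"delta_pos":[0,0,-0.4],"dr":[0,0,0]},{"delta_pos":[0,0,-0.2],"dr":[0,0,0]},{"delta_pos":[0,0,0],"dr":[0,0,0]},{"delta_pos":[0,0,0],"dr":[0,0,0]}]'
```

```text
t: 19.3
eef_pos: [0.5154, -0.3377, 0.1337]
ee_rot: [3.139, 0.002, -1.317]
force: [0.1, -0.4, -2.8]
width: 0.0355
gripper_force: 35.0
t: 19.9
eef_pos: [0.516, -0.3384, 0.0789]
ee_rot: [3.14, 0.001, -1.316]
force: [-0.4, -0.0, -2.5]
width: 0.0357
gripper_force: 35.0
```

Now the gentle final descent.

```bash
python3 -m handwheel '[{"delta_pos":[0,0,-0.15],"dr":[0,0,0]},{"delta_pos":[0,0,-0.1],"dr":[0,0,0]},{"delta_pos":[0,0,-0.1],"dr":[0,0,0]},{"delta_pos":[0,0,-0.1],"dr":[0,0,0]},{"delta_pos":[0,0,0],"dr":[0,0,0]},{"delta_pos":[0,0,0],"dr":[0,0,0]}]' && python3 -m handwheel '[{"delta_pos":[0,0,-0.07],"dr":[0,0,0]},{"delta_pos":[0,0,-0.07],"dr":[0,0,0]},{"delta_pos":[0,0,0],"dr":[0,0,0]},{"delta_pos":[0,0,0],"dr":[0,0,0]}]'
```

```text
t: 20.5
eef_pos: [0.5153, -0.3384, 0.0646]
ee_rot: [3.139, 0.002, -1.316]
force: [-0.2, 0.3, -1.6]
width: 0.0356
gripper_force: 35.0
t: 20.9
eef_pos: [0.5154, -0.3383, 0.0604]
ee_rot: [3.139, 0.002, -1.316]
force: [0.3, -0.8, -2.3]
width: 0.0356
gripper_force: 35.0
```

```bash
python3 -m handwheel '[{"delta_pos":[0,0,-0.05],"dr":[0,0,0]},{"delta_pos":[0,0,0],"dr":[0,0,0]},{"delta_pos":[0,0,0],"dr":[0,0,0]}]' && python3 -m handwheel '[{"delta_pos":[0,0,-0.05],"dr":[0,0,0]},{"delta_pos":[0,0,0],"dr":[0,0,0]},{"delta_pos":[0,0,0],"dr":[0,0,0]}]'
```

```text
t: 21.2
eef_pos: [0.5156, -0.3384, 0.0598]
ee_rot: [3.14, 0.001, -1.316]
force: [-1.9, 1.7, 6.7]
width: 0.0358
gripper_force: 35.0
t: 21.5
eef_pos: [0.5158, -0.3384, 0.0597]
ee_rot: [3.14, 0.001, -1.315]
force: [-5.0, 4.6, 17.6]
width: 0.036
gripper_force: 35.0
```

It has touched down. I'll ease off slightly and open.

```bash
python3 -m handwheel '[{"delta_pos":[0,0,0.05],"dr":[0,0,0]},{"delta_pos":[0,0,0],"dr":[0,0,0]}]' && python3 -m handwheel '[{"delta_pos":[0,0,0],"dr":[0,0,0]},{"delta_pos":[0,0,0],"dr":[0,0,0]},{"delta_pos":[0,0,0],"dr":[0,0,0]},{"delta_pos":[0,0,0],"dr":[0,0,0]},{"delta_pos":[0,0,0],"dr":[0,0,0]},{"delta_pos":[0,0,0],"dr":[0,0,0]},{"delta_pos":[0,0,0],"dr":[0,0,0]},{"delta_pos":[0,0,0],"dr":[0,0,0]}]' -0.6 && python3 -m handwheel '[{"delta_pos":[0,0,0.3],"dr":[0,0,0]},{"delta_pos":[0,0,0.5],"dr":[0,0,0]},{"delta_pos":[0,0,0.8],"dr":[0,0,0]},{"delta_pos":[0,0,0.8],"dr":[0,0,0]},{"delta_pos":[0,0,0.8],"dr":[0,0,0]},{"delta_pos":[0,0.5,0.8],"dr":[0,0,0]},{"delta_pos":[0,0.8,0.5],"dr":[0,0,0]},{"delta_pos":[0,0.8,0.5],"dr":[0,0,0]},{"delta_pos":[0,0,0],"dr":[0,0,0]},{"delta_pos":[0,0,0],"dr":[0,0,0]}]'
python3 - <<'E'
from h import *
for c in('scene','wrist'):
  im=grab_frame(c)
  if c=='scene': cv2.imwrite('pics/s6.png',im[60:360,150:510,::-1].repeat(2,0).repeat(2,1))
  print(c,[(np.round(r['location']),round(r['conf'],2),atz(c,r['location'],.004)) for r in mark_of(c,'radio')[:1]])
E
```

```text
t: 21.7
eef_pos: [0.5157, -0.3384, 0.0597]
ee_rot: [3.14, 0.001, -1.316]
force: [-1.5, 3.0, 7.6]
width: 0.0356
gripper_force: 35.0
t: 22.5
eef_pos: [0.5154, -0.3384, 0.059]
ee_rot: [3.139, 0.002, -1.316]
force: [-0.2, 0.2, 0.3]
width: 0.0703
gripper_force: 0.0
t: 23.5
eef_pos: [0.5157, -0.275, 0.2101]
ee_rot: [3.141, 0.001, -1.315]
force: [-0.3, -0.5, -0.1]
width: 0.0704
gripper_force: 0.0
scene [(array([231., 156.]), 0.81, array([ 0.5174, -0.3431,  0.004 ]))]
wrist [(array([285., 139.]), 0.94, array([ 0.5175, -0.335 ,  0.004 ]))]
```

View pics/s6.png

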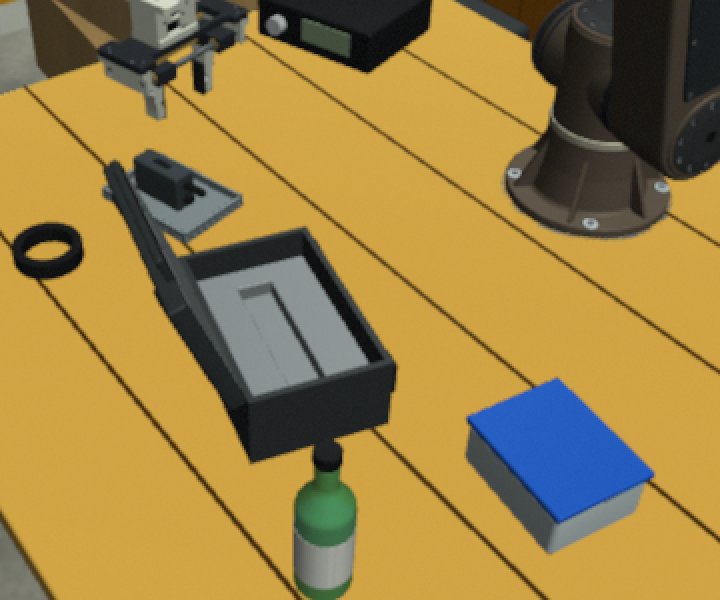

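The radio stands in the tray at (165,180), about 15 mm from the tray's centre. The lid is open, the bystanders have not moved, and the gripper is clear.

```bash
python3 -c "
from station import job_done
print(job_done())"
```

```text
the job is handed in; nothing more can be done
None
```

I handed the job in at about 24 s of the 72 s limit: the lid is open at its stop, the radio is on its narrow side in the tray about 15 mm from centre, and the bottle, tub and tape were not touched; the hand-in returned no verdict.

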